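Open the engraving router's chip guard and hold its gate wide

ROBOT

A 6-joint arm with a two-finger parallel gripper is mounted at the origin on the work surface. World frame = base frame: x ahead of the robot, y to its left, z up, the work surface at z = 0. Lengths are in mm, angles in degrees, forces in N, time in s.
With the tool pointing down it reaches from about 300 to 850 mm from the base axis. Payload 4.2 kg.
Tool frame: the origin (TCP) lies between the finger pads; the fingertips stand 14 mm ahead of it and the grasp point (between the pads) lies 5 mm behind it (env.finger_overhang is the distance from the TCP to the fingertips, in mm); z points along the fingers, y is the line along which they close (so a half turn about z gives the same grasp; the last joint's range is limited). The gripper opens to 91 mm and grips with 3 to 60 N. Pads are 32 mm wide; open, the fingers measure 118 mm over their backs; the gripper's body (76 mm by 178 mm) begins 60 mm behind the grasp point.
Start: joints at [-72.307, 18.312, 89.639, -0, 72.044, -1.146], TCP at [185.675, -544.212, 227.976] pointing down, gripper open.
Joint ranges: [-177.97, 177.97], [-48.28, 115.42], [12.27, 149.76], [-77.06, 257.06], [2.81, 150.46], [-146.56, 146.56]. Speed limits (degrees/s): [147.25, 147.25, 180, 180, 180, 180].

INTERFACE

Orientations are given as [roll, pitch, yaw] about the fixed x, y, z axes, in that order (R = Rz(yaw) Ry(pitch) Rx(roll)).
In Python, from workcell import status, cams, env, finder gives the robot as it stands.
- The arm moves only by the tool apply_moves, never from a script. Its argument "increments" is a list of rows, each a list of 7 numbers: the opening, from -1 (shut) to 1 (fully open), then the shift along the world's x, y, z in m, then the turn, a rotation vector about the world's x, y, z in degrees. In form: [[gripper, x, y, z, ax, ay, az], ...]. A call has 1 to 5 rows; each row shifts and turns the commanded pose from where the row before left it; what a row does not reach is not made up. A row lasts 1/12 s, in which the tool goes at most 41.7 mm and 7.16 degrees, less where a joint would pass 70% of its speed; a pose out of reach is approached as far as the arm can. A call with a gripper value outside its range is refused whole. The fingers move at their own pace and stop on an object; "newtons" is the grip in N (left out, the last holds). Time passes only in rows, so rows that do not move let the fingers close. It gives the time, the measured TCP pose, the force, the opening and the grip force at its end, in the units of the state.
- status.state(): the state, without advancing time (a new reading comes with each control period).
- cams.grab_frame(name): name is "scene" or "side" or "wrist"; returns a dict with "color" (420x560x3 uint8, red, green, blue), "intrinsics" (3x3 intrinsics, pixels), "k1" (the pictures are not rectified: a ray, as slopes to the right and down, at radius r is drawn at 1 + k1 r^2 times it, then the intrinsics apply), "R" (3x3) and "t" (3): a world point X has camera coordinates R X + t. Camera axes: x right, y down, z forward; pixel columns grow to the right and rows downward; lengths in mm; the calibration is good to about 2 mm. A picture is of the moment at which its call begins. There is no depth.
- env.job_done(): hands the job in; it is judged then, once.
Trained networks look in the newest picture that a camera, given by its name, has taken for a name from the list of things; names that differ only in an ending like _2 or _b are one class to them, and where a whole thing is asked for, a point or a joint stands for the part that bears it (a point fixed in the world has none). Each returns a list of dicts, best first, with "score" (0 to 1); they miss things now and then, are a little off and sometimes report something else, mostly with a low value. They report only what shows in the picture. A call takes as long as a camera call.
- finder.boxes_of(query, camera): "rect" ([left, top, width, height] in pixels, round what is visible of it).
- finder.trace(query, camera): "pixels" (420x560 bool, what is visible of it) and "rect" ([left, top, width, height] in pixels, round what is visible of it).
The state is a dict: "time_s": time; "qpos": joint angles; "qvel": joint speeds; "effort": joint torques, N m; "ee_pos": TCP position; "ee_rot": TCP orientation; "force": force on the tool from outside, world axes, zero at the start; "torque": the same for the moment, N m; "gripper_width": finger opening in mm; "gripper_force": force on a finger pad.
Only numpy, scipy, OpenCV 4.12 (cv2) and the standard library are available. Lean on these libraries where they do the work, as an engineer would, in place of code of your own. Each camera call takes 0.05 s, during which the arm holds its last target. There are 200 camera calls.

TASK

The chip guard round the benchtop engraving router must stand open so that your workmate can lift out the finished blank. Squeeze the main catch (the one at the gate's free end) and draw the gate ajar until the safety catch stops it, let go of the main catch, then squeeze the safety catch (the one nearer the hinge) and swing the gate outwards past its detent until it is wide open, close to its stop. The sprung hinge would pull it shut, so finish while still holding the gate wide open with the gripper, and leave the other things on the bench undisturbed.

Things in the scene. Friction and masses are not known exactly. Their poses are not given: they have to be found in the camera images.
- guard: Chip guard, fixed: clear-walled aluminium-framed box 345 mm wide, 370 deep, 175 high, open on top, round a small engraving router whose parts stand up to 230 mm, from 155 mm behind the gate. Origin: foot of the gate's hinge axis, on the bench. Axes: y along the shut gate from hinge to latch post (302 mm off), x into the guard (-x is outwards), z up.
- gate_hinge (a point): On the gate's upright hinge axis, 175 mm above the bench: the height of the top of the gate's top rail. Axes as the guard's; they do not turn with the gate. The latch post and keepers end at or below this height.
- gate (a joint): Gate angle, 0 shut to 1.45 rad at its stop, wide open; turns outwards, anticlockwise seen from above (from the guard's +y towards its -x). Sprung shut: closing torque 0.05 N m shut, 0.26 N m wide open. Bolted at 0. With only the main catch squeezed it opens to 0.17 rad, where the safety bolt meets its hoop; with the safety catch squeezed it passes the hoop and is free beyond 0.25 rad.
- gate_edge (a point): Top of the gate's free edge, 270 mm from the hinge axis; y along the gate away from the hinge, z up. The gate is an aluminium frame 18 mm thick with clear panel; top rail 34 mm high. If the main catch is let go at 0.08 to 0.17 rad its bolt springs out in front of its keeper and the gate settles and stays ajar at about 0.06 rad.
- detent (a point): Fixed: sprung ball catch on a small foot plate by the hinge, 50 mm from the axis, under the gate. The gate's nub rides over it from about 0.58 to 0.92 rad: opening torque there peaks at about 0.8 N m, spring included. Let go beyond it, the gate falls back on the ball at about 0.9 rad.
- main_catch (a joint): Squeeze of the main catch, 0 sprung out to 0.012 m full (its bolt is clear from 0.009). Two black tabs stand on the rail near the gate's free end: a fixed horn on the hinge side, outer face 203 mm from the hinge axis, and the sliding trigger, outer face 249 mm (237 squeezed). Pinching draws the bolt towards the hinge. Spring 4 N at first, 8 N at full squeeze; it springs back when let go.
- main_grip (a point): Point on the gate midway between the outer faces of the main catch's tabs when squeezed (34 mm apart; 46 mm sprung out): 220 mm from the hinge axis, 25 mm above the rail's top, 200 mm above the bench. Each tab is 9 mm thick along the rail, 20 mm wide, 38 mm tall above the rail. Turns with the gate: y along it from hinge to free edge, z up.
- safety_catch (a joint): Squeeze of the safety catch, 0 sprung out to 0.013 m full (its bolt is clear of the hoop from 0.010). The same two tabs, nearer the hinge on the same rail: horn with outer face 83 mm from the hinge axis, trigger with outer face 130 mm (117 squeezed). Spring 4 N at first, 8.5 N at full squeeze. Needed squeezed only below 0.25 rad of gate angle; springs back when let go.
- safety_grip (a point): The same midpoint for the safety catch (tabs 34 mm over their outer faces squeezed, 47 mm sprung out): 100 mm from the hinge axis along the gate, 25 mm above the rail's top, 200 mm above the bench; tabs as the main catch's. Turns with the gate: y along it from hinge to free edge, z up.
- wrench: a flat open-ended wrench, 150 mm long, lying on the bench in the space under the gate's swing (lower than the gate's underside, so the gate passes over it); origin at the centre of its underside. A bystander: leave it alone.
- offcut: a pale softwood offcut, 110 x 45 x 32 mm high, lying beside the guard's side wall, on the latch post's side; origin at the centre of its underside. A bystander: leave it alone.
- tape_measure: a black tape measure, 66 x 34 x 64 mm high, standing on the bench; origin at the centre of its underside. A bystander: leave it alone.
- cleaner: a white cleaner bottle, 60 mm across, 170 mm high; origin at the centre of its underside. A bystander: leave it alone.
- spring_clamp: a black hand spring clamp lying flat, 150 mm long, 25 mm high; origin at the centre of its underside. A bystander: leave it alone.
- bit_tray: an open grey tray of router bits with four compartments, 120 x 90 x 35 mm high; origin at the centre of its underside. A bystander: leave it alone.
- screwdriver: a black-handled screwdriver lying on the bench; origin at the centre of its underside. A bystander: leave it alone.
- screw_jar: a jar with a steel lid, 64 mm across, 75 mm high; origin at the centre of its underside. A bystander: leave it alone.

How it is judged:
By the outcome, as a careful person would: the job done as asked, in the order asked, and still so for the second after the job is handed in, while the arm keeps its last pose, push and grip.
It also fails if it takes over 42 s, if anything falls off the work surface, if the arm or the gripper's body presses on something with over 40 N, if the wrist force passes 120 N, or if a joint passes its speed limit or range.

## Working session

There is one attempt and no reset: what is moved stays moved. The work goes in short steps, Python scripts to look and compute and a tool call to move; the robot and the scene stay as the last step left them, time stands still between calls to the robot, and variables do not carry over. Pictures are saved under pics/ and viewed, at most 10 in all, crops included, and the job is handed in when it is done.

Besides the shell and the picture viewer there is one more tool, called after "Emit:" by a JSON object that holds its "fn" and its "kwargs". apply_moves: Moves the arm, as the interface text tells. Its arguments: {"type":"object","properties":{"increments":{"type":"array","items":{"type":"array","items":{"type":"number"}}},"newtons":{"type":"number"}},"required":["increments"]}

```bash
mkdir -p pics; cat > h.py <<'E'
import numpy as np, cv2
from workcell import status, cams, env, finder
def grab(n,save=None):
    f=cams.grab_frame(n)
    if save: cv2.imwrite('pics/'+save,f['color'][:,:,::-1])
    return f
def ray(f,u,v):
    K=f['intrinsics'];d=np.array([(u-K[0,2])/K[0,0],(v-K[1,2])/K[1,1]]);s=d.copy()
    for _ in range(20): s=d/(1+f['k1']*(s@s))
    R=np.array(f['R']);return -R.T@np.array(f['t']),R.T@np.array([*s,1.])
def atz(f,u,v,z):
    o,d=ray(f,u,v);return o+d*(z-o[2])/d[2]
def proj(f,X):
    c=np.array(f['R'])@np.array(X)+f['t'];s=c[:2]/c[2];s=s*(1+f['k1']*(s@s));K=f['intrinsics']
    return K[0,0]*s[0]+K[0,2],K[1,1]*s[1]+K[1,2]
E
python3 - <<'E'
from h import *
fs={n:grab(n,n+'0.png') for n in('scene','side','wrist')}
for n in fs:
    print(n,np.round(-np.array(fs[n]['R']).T@fs[n]['t']))
    for q in('guard','gate','main_catch','safety_catch','cleaner','tape_measure','screw_jar','bit_tray'):
        b=finder.boxes_of(q,n)
        print(q,[(np.round(x['rect']).tolist(),round(x['score'],2)) for x in b[:3]])
im=np.hstack([cv2.imread('pics/scene0.png'),cv2.imread('pics/side0.png')])
E
```

```text
scene [ 884. -672. 1032.]
guard [([231.0, 182.0, 182.0, 168.0], 0.89)]
gate [([251.0, 186.0, 46.0, 82.0], 0.56)]
main_catch [([290.0, 187.0, 9.0, 14.0], 0.44)]
safety_catch [([272.0, 216.0, 3.0, 9.0], 0.44), ([113.0, 320.0, 23.0, 28.0], 0.18)]
cleaner [([343.0, 126.0, 21.0, 42.0], 0.74), ([216.0, 234.0, 40.0, 26.0], 0.58), ([252.0, 185.0, 47.0, 85.0], 0.49)]
tape_measure [([113.0, 319.0, 27.0, 30.0], 0.88)]
screw_jar [([279.0, 127.0, 14.0, 22.0], 0.54)]
bit_tray []
side [-609.    5. 1074.]
guard [([243.0, 144.0, 103.0, 109.0], 0.75), ([434.0, 273.0, 14.0, 29.0], 0.53)]
gate [([255.0, 191.0, 30.0, 46.0], 0.82), ([139.0, 185.0, 19.0, 45.0], 0.21)]
main_catch []
safety_catch [([245.0, 144.0, 104.0, 112.0], 0.74), ([256.0, 190.0, 26.0, 41.0], 0.18)]
cleaner [([140.0, 185.0, 18.0, 46.0], 0.9)]
tape_measure [([434.0, 273.0, 16.0, 29.0], 0.85), ([412.0, 233.0, 44.0, 8.0], 0.71), ([256.0, 186.0, 29.0, 51.0], 0.51)]
screw_jar [([118.0, 262.0, 27.0, 31.0], 0.7), ([260.0, 191.0, 26.0, 41.0], 0.45)]
bit_tray [([417.0, 242.0, 42.0, 32.0], 0.73)]
wrist [ 266. -517.  384.]
guard []
gate []
main_catch []
safety_catch []
cleaner []
tape_measure [([248.0, 1.0, 63.0, 81.0], 0.6)]
screw_jar []
bit_tray []
```

View pics/scene0.png

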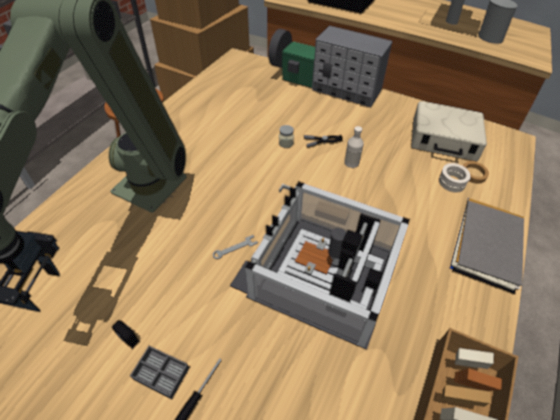

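View pics/side0.png

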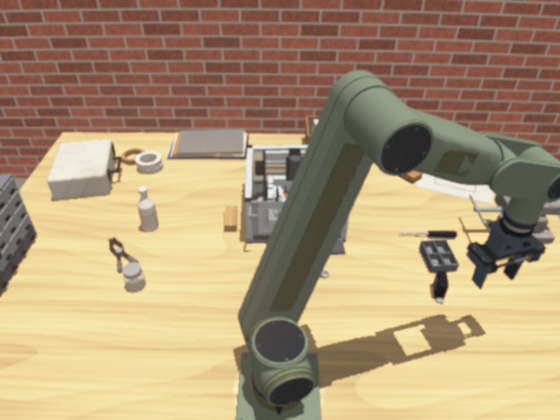

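The scene picture shows the guard at about (230–410, 182–350). Its gate is the left edge, from (252,268) to (297,188), with the wrench in front at (235,247) and black catch tabs at about (270,225) and (290,195). The side picture shows the gate half hidden by the arm.

```bash
python3 - <<'E'
from h import *
im=cv2.imread('pics/scene0.png')[170:300,220:350]
cv2.imwrite('pics/c0.png',cv2.resize(im,(598,598),interpolation=cv2.INTER_CUBIC))
f=grab('scene')
for z,pts in ((175,[(252,268),(297,188),(408,222),(377,310)]),(213,[(290,187),(275,216),(267,228)]),(0,[(235,247),(213,255),(257,239)])):
    for p in pts: print(z,p,atz(f,*p,z).round())
E
```

```text
175 (252, 268) [ 582. -224.  175.]
175 (297, 188) [559.  86. 175.]
175 (408, 222) [897. 116. 175.]
175 (377, 310) [ 905. -186.  175.]
213 (290, 187) [554.  46. 213.]
213 (275, 216) [567. -71. 213.]
213 (267, 228) [ 568. -117.  213.]
0 (235, 247) [432. -90.   0.]
0 (213, 255) [ 387. -149.    0.]
0 (257, 239) [479. -28.   0.]
```

View pics/c0.png

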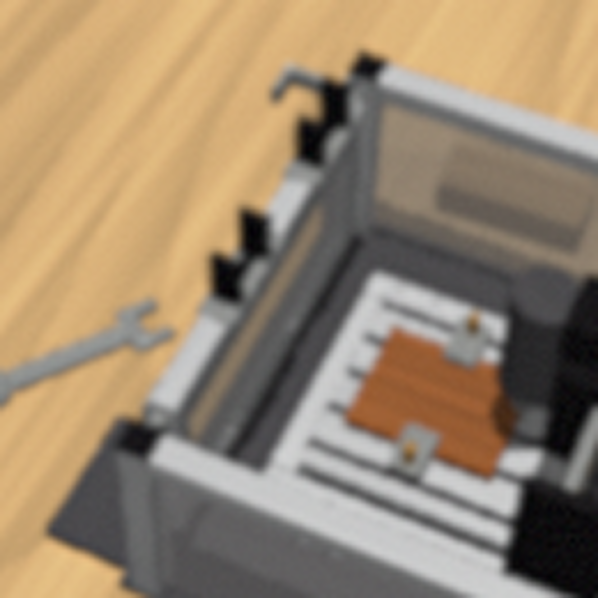

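The crop shows the gate's two safety tabs at about (270,230) and (275,220), the main tabs at (288,200) and (293,192), the hinge cap at (250,265) and the latch cap at (300,184), in scene pixels. Next I'll bring the wrist camera over the gate.

```bash
python3 - <<'E'
from h import *
s=status.state();print(s['ee_pos'],s['ee_rot'],s['time_s'])
f=grab('scene')
for p in [(250.4,264.6),(300.4,184)]: print(atz(f,*p,175).round())
q=lambda x,y:(220+x/4.6,170+y/4.6)
for p in [(226,255),(255,212),(312,120),(335,82)]: print(atz(f,*q(*p),213).round())
from scipy.spatial.transform import Rotation as Ro
R=Ro.from_euler('xyz',s['ee_rot'],degrees=True).as_matrix();print(R.round(3))
w=grab('wrist');c=-np.array(w['R']).T@w['t'];print('cam in tool',R.T@(c-s['ee_pos']),(np.array(w['R'])@R).round(2),w['intrinsics'])
E
```

```text
[ 185.70384112 -544.22234507  227.97841702] [ 1.79993925e+02 -1.22274036e-03  1.88394440e+01] 1.4
[ 573. -217.  175.]
[561. 106. 175.]
[ 568. -107.  213.]
[568. -71. 213.]
[565.  11. 213.]
[563.  47. 213.]
[[ 0.946  0.323  0.   ]
 [ 0.323 -0.946 -0.   ]
 [ 0.     0.    -1.   ]]
cam in tool [  84.56199166    0.65586101 -156.48733043] [[ 0.    1.    0.  ]
 [-0.96  0.   -0.29]
 [-0.29 -0.    0.96]] [[334.26135015   0.         279.27041457]
 [  0.         334.26135015 209.68787549]
 [  0.           0.           1.        ]]
```

Emit:
{"fn": "apply_moves", "kwargs": {"increments": [[1,0.021,0.03,0.02,0,0,-1],[1,0.021,0.03,0.02,0,0,-1],[1,0.021,0.03,0.02,0,0,-1],[1,0.021,0.03,0.02,0,0,-1],[1,0.021,0.03,0.02,0,0,-1]]}}

```text
time_s: 1.92
ee_pos: [291.1, -392.9, 328.8]
ee_rot: [180.0, -0.0, 13.7]
force: [0.4, -0.2, 0.5]
gripper_width: 91.1
gripper_force: 0.0
```

Emit:
{"fn": "apply_moves", "kwargs": {"increments": [[1,0.022,0.033,0,0,0,-1],[1,0.022,0.033,0,0,0,-1],[1,0.022,0.033,0,0,0,-1],[1,0.022,0.033,0,0,0,-1],[1,0.022,0.033,0,0,0,-1]]}}

```text
time_s: 2.33
ee_pos: [401.1, -227.6, 328.1]
ee_rot: [180.0, -0.0, 8.8]
force: [1.4, -0.1, -0.4]
gripper_width: 91.0
gripper_force: 0.0
```

Emit:
{"fn": "apply_moves", "kwargs": {"increments": [[1,0.022,0.033,0,0,0,-1],[1,0.022,0.033,0,0,0,-1],[1,0.022,0.033,0,0,0,-1],[1,0.022,0.033,0,0,0,-1],[1,0.022,0.033,0,0,0,-1]]}}

```text
time_s: 2.75
ee_pos: [511.2, -62.5, 328.0]
ee_rot: [180.0, -0.0, 3.8]
force: [0.4, 0.0, -0.1]
gripper_width: 91.4
gripper_force: 0.0
```

Emit:
{"fn": "apply_moves", "kwargs": {"increments": [[1,0.022,0.03,0,0,0,0],[1,0,0,0,0,0,0]]}}

```text
time_s: 2.92
ee_pos: [535.6, -29.4, 327.0]
ee_rot: [-179.8, -0.1, 4.2]
force: [1.3, -0.6, 0.6]
gripper_width: 91.0
gripper_force: 0.0
```

```bash
python3 - <<'E'
from h import *
f=grab('wrist','w1.png');s=status.state();print(s['ee_pos'],s['ee_rot'],s['force'],s['qpos'])
for q in('gate','main_catch','safety_catch','guard'):
    b=finder.boxes_of(q,'wrist');print(q,[(np.round(x['rect']).tolist(),round(x['score'],2)) for x in b[:3]])
c=cv2.imread('pics/w1.png');cv2.imwrite('pics/w1b.png',cv2.resize(c,(800,600)))
E
```

```text
[533.84451931 -31.87347768 327.13480482] [-1.79972236e+02  3.71588915e-02  4.11090864e+00] [-0.35325244 -0.19927102 -0.75398475] [-4.66207583e+00  1.20062591e+01  8.42312043e+01  2.18998251e-02
  8.38034958e+01  8.12246529e+01]
gate [([162.0, 141.0, 294.0, 48.0], 0.71)]
main_catch [([162.0, 157.0, 43.0, 28.0], 0.85)]
safety_catch [([322.0, 161.0, 20.0, 29.0], 0.89)]
guard [([117.0, 2.0, 403.0, 216.0], 0.84)]
```

View pics/w1b.png

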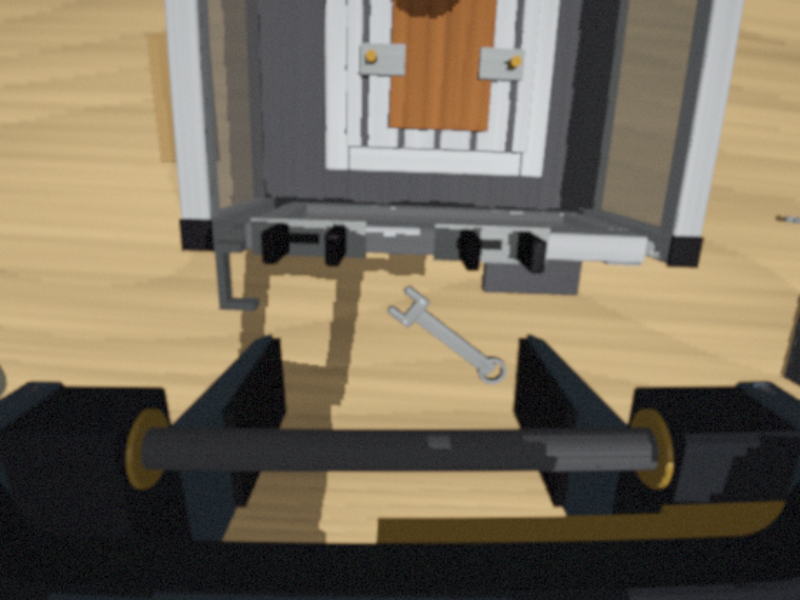

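The wrist picture (800-wide scale) shows the main tabs at (275,242) and (337,243), the safety tabs at (469,248) and (531,250), the end caps at (197,235) and (685,251), and the wrench in front.

```bash
cat > m.py <<'E'
from h import *
f=grab('wrist');k=560/800
P={}
for n,p,z in [('main trig outer',(262,249),213),('main horn outer',(338,252),213),('saf trig outer',(469,256),213),('saf horn outer',(545,260),213),('railL',(249,219),175),('railTopR-mid',(644,248),175),('railR',(560,248),175),('capL',(197,235),175),('capR',(685,251),175)]:
    P[n]=atz(f,p[0]*k,p[1]*k,z);print(n,P[n].round(1))
E
python3 m.py
python3 - <<'E'
import cv2
i=cv2.imread('pics/w1.png')[135:200,120:320]
cv2.imwrite('pics/w1c.png',cv2.resize(i[:,40:],None,fx=5,fy=5,interpolation=cv2.INTER_CUBIC))
E
```

```text
main trig outer [558.2  45.4 213. ]
main horn outer [559.2   1.3 213. ]
saf trig outer [561.9 -74.5 213. ]
saf horn outer [ 562.5 -119.1  213. ]
railL [569.3  64.2 175. ]
railTopR-mid [ 567.7 -197.1  175. ]
railR [ 563.7 -140.4  175. ]
capL [556.7  99.  175. ]
capR [ 567.8 -225.8  175. ]
```

View pics/w1c.png

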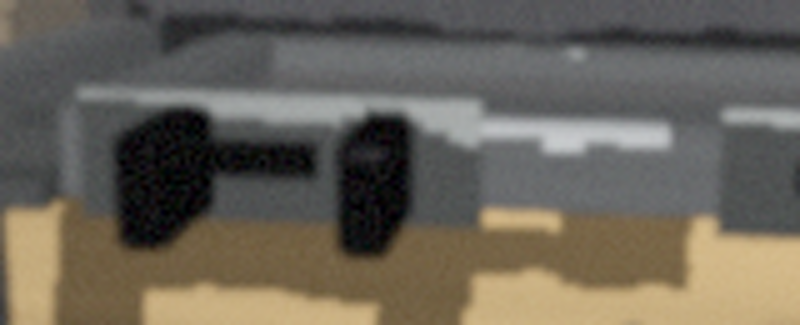

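Emit:
{"fn": "apply_moves", "kwargs": {"increments": [[1,0.013,0.025,0,0,0,-1],[1,0.0125,0.0245,0,0,0,-1],[1,0,0,-0.03,0,0,0],[1,0,0,-0.03,0,0,0],[1,0,0,0,0,0,0]]}}

```text
time_s: 3.63
ee_pos: [554.4, 14.2, 262.4]
ee_rot: [180.0, 0.7, 1.8]
force: [-1.9, -0.9, -0.6]
gripper_width: 91.3
gripper_force: 0.0
```

```bash
python3 - <<'E'
from h import *
f=grab('wrist','w2.png');s=status.state();print(s['ee_pos'],s['ee_rot'],s['force'])
for n,X in [('mt',(558.7,45.4,213)),('mh',(560.3,0.5,213))]: print(n,proj(f,X))
cv2.imwrite('pics/w2b.png',cv2.imread('pics/w2.png')[120:420])
E
```

```text
[555.91191643  14.12363427 265.51063323] [179.99684685   0.38445052   1.75739212] [ 0.1360179  -0.11314393 -0.07425661]
mt (np.float64(231.59757570491269), np.float64(231.89100772696082))
mh (np.float64(299.79081163047755), np.float64(231.62881915300983))
```

View pics/w2b.png

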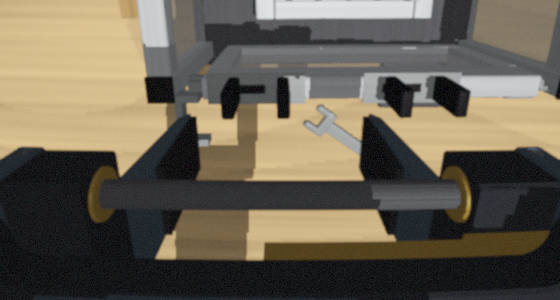

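The picture shows the main tabs' outer tops at about (222,226) and (289,227) in the full frame, 10 px left of the prediction. I'll remeasure with that frame's own pose.

```bash
python3 - <<'E'
from h import *
f=grab('wrist','w3.png');s=status.state();print(s['ee_pos'],s['ee_rot'])
g=f['color'].max(2)[185:250,200:480]
n,l,st,c=cv2.connectedComponentsWithStats((g<40).astype(np.uint8))
for r in st[1:]:
    if r[4]>150:
        x,y,w,h,a=r;x+=200;y+=185;print(x,y,w,h,a,'TL',atz(f,x,y+h-14,213).round(1),'TR',atz(f,x+w,y+h-14,213).round(1),'bottom',atz(f,x+w/2,y+h,213).round(1))
E
```

```text
[557.46579342  14.10897812 267.90870129] [1.79988681e+02 8.35877742e-02 1.75353052e+00]
431 198 34 38 774 TL [570.3 -87.4 213. ] TR [ 571.  -110.9  213. ] bottom [ 560.6 -101.   213. ]
222 199 42 40 718 TL [564.   52.1 213. ] TR [564.8  24.1 213. ] bottom [554.4  38.1 213. ]
277 200 11 38 378 TL [565.8  15.5 213. ] TR [566.    8.2 213. ] bottom [555.9  11.6 213. ]
381 199 30 37 577 TL [569.3 -53.6 213. ] TR [569.9 -73.8 213. ] bottom [559.6 -65.  213. ]
```

Emit:
{"fn": "apply_moves", "kwargs": {"increments": [[1,0.0075,0.0105,0,0,0,0],[1,0,0,-0.03,0,0,0],[1,0,0,-0.03,0,0,0],[1,0,0,-0.012,0,0,0],[1,0,0,0,0,0,0]]}}

```text
time_s: 4.15
ee_pos: [565.3, 25.8, 194.7]
ee_rot: [-180.0, 0.1, 1.8]
force: [-0.4, 0.1, -0.4]
gripper_width: 91.2
gripper_force: 0.0
```

Emit:
{"fn": "apply_moves", "kwargs": {"increments": [[0,0,0,0,0,0,0],[-0.3,0,0,0,0,0,0],[-0.3,0,0,0,0,0,0],[-0.3,0,0,0,0,0,0]], "newtons": 25}}

```text
time_s: 4.48
ee_pos: [566.6, 25.6, 197.6]
ee_rot: [180.0, -0.2, 1.8]
force: [-0.4, 0.2, 0.2]
gripper_width: 67.6
gripper_force: 0.0
```

Emit:
{"fn": "apply_moves", "kwargs": {"increments": [[-1,0,0,0,0,0,0],[-1,0,0,0,0,0,0],[-1,0,0,0,0,0,0],[-1,0,0,0,0,0,0],[-1,0,0,0,0,0,0]], "newtons": 25}}

```text
time_s: 4.9
ee_pos: [566.0, 24.8, 196.5]
ee_rot: [179.9, -0.1, 1.9]
force: [0.5, -9.1, 2.7]
gripper_width: 34.1
gripper_force: 12.0
```

```bash
python3 - <<'E'
from h import *
f=grab('wrist','w4.png');s=status.state();print(s['ee_pos'],s['force'],s['torque'],s['gripper_width'],s['gripper_force'])
E
```

```text
[566.11677793  24.61109694 196.46487009] [ 0.29451595 -4.29636879  3.03702837] [-0.11184437 -0.11161929  0.13282756] 33.370628328487435 25.012216866016388
```

Emit:
{"fn": "apply_moves", "kwargs": {"increments": [[-1,-0.0073,-0.0004,0,0,0,1.9],[-1,-0.0073,-0.0006,0,0,0,1.9],[-1,-0.0073,-0.0009,0,0,0,1.9],[-1,-0.0072,-0.0011,0,0,0,1.9]]}}

```text
time_s: 5.28
ee_pos: [537.0, 22.0, 196.5]
ee_rot: [179.9, -0.1, 9.5]
force: [1.9, -1.7, 2.9]
gripper_width: 34.0
gripper_force: 25.0
```

Emit:
{"fn": "apply_moves", "kwargs": {"increments": [[-1,-0.0072,-0.0013,0,0,0,1.9],[-1,-0.003,-0.0005,0,0,0,0.5],[-1,0,0,0,0,0,0]]}}

```text
time_s: 5.53
ee_pos: [528.5, 20.5, 196.6]
ee_rot: [179.9, -0.4, 11.8]
force: [6.3, -1.6, 0.3]
gripper_width: 33.9
gripper_force: 25.0
```

Emit:
{"fn": "apply_moves", "kwargs": {"increments": [[1,0,0,0,0,0,0],[1,0,0,0,0,0,0],[1,0,0,0,0,0,0],[1,0,0,0,0,0,0],[1,0,0,0,0,0,0]]}}

```text
time_s: 5.95
ee_pos: [525.9, 20.5, 195.5]
ee_rot: [180.0, 0.1, 11.8]
force: [-0.7, 0.7, -0.1]
gripper_width: 64.0
gripper_force: 0.0
```

Emit:
{"fn": "apply_moves", "kwargs": {"increments": [[1,0,0,0,0,0,0],[1,0,0,0.035,0,0,0],[1,0,0,0.035,0,0,0],[1,0,-0.03,0,0,0,-2],[1,0,0,0,0,0,0]]}}

```text
time_s: 6.37
ee_pos: [527.1, -12.5, 267.9]
ee_rot: [179.8, -0.2, 9.7]
force: [0.9, -0.3, -0.9]
gripper_width: 91.3
gripper_force: 0.0
```

Emit:
{"fn": "apply_moves", "kwargs": {"increments": [[1,0,0,0,0,0,0],[1,0,0,0,0,0,0],[1,0,0,0,0,0,0]]}}

```text
time_s: 6.62
ee_pos: [525.7, -8.9, 264.9]
ee_rot: [-180.0, 0.1, 9.9]
force: [-0.1, 0.1, -0.2]
gripper_width: 91.1
gripper_force: 0.0
```

```bash
python3 - <<'E'
from h import *
f=grab('wrist','w5.png');s=status.state();print(s['ee_pos'],s['ee_rot'],s['force'])
g=f['color'].max(2)[140:270,150:500]
n,l,st,c=cv2.connectedComponentsWithStats((g<40).astype(np.uint8))
for r in st[1:]:
    if r[4]>150:
        x,y,w,h,a=r;x+=150;y+=140;print(x,y,w,h,a,'TL',atz(f,x,y+h-14,213).round(1),'TR',atz(f,x+w,y+h-14,213).round(1),'bottom',atz(f,x+w/2,y+h,213).round(1))
E
```

```text
[525.75300423  -8.81531364 264.96177523] [-1.79974044e+02  1.08592030e-01  9.86582412e+00] [ 0.26303693  0.9468029  -0.68078758]
193 168 47 36 823 TL [549.2  51.  213. ] TR [554.4  21.2 213. ] bottom [542.5  35.  213. ]
250 172 15 36 440 TL [552.9  14.4 213. ] TR [554.5   4.9 213. ] bottom [544.4   8.2 213. ]
360 180 29 38 691 TL [558.5 -57.  213. ] TR [561.8 -75.8 213. ] bottom [550.8 -68.8 213. ]
410 185 33 37 637 TL [561.5 -90.3 213. ] TR [ 565.4 -112.1  213. ] bottom [ 554.  -104.1  213. ]
167 238 31 32 572 TL [499.6  64.4 213. ] TR [503.4  43.2 213. ] bottom [490.8  52.9 213. ]
362 238 30 32 561 TL [522.7 -67.4 213. ] TR [526.1 -87.9 213. ] bottom [514.  -80.4 213. ]
```

View pics/w5.png

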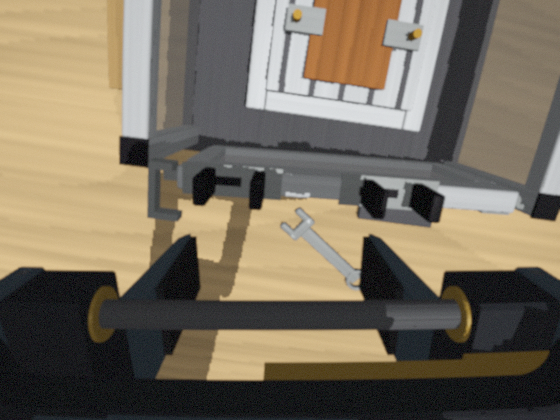

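The picture shows the gate ajar, held by the catch, with the main tabs at (204,185) and (257,190) and the safety tabs at (374,198) and (426,203). The tab positions agree with the prediction for 0.06 rad.

Emit:
{"fn": "apply_moves", "kwargs": {"increments": [[1,0.0128,-0.0289,0,0,0,-1.5],[1,0.0128,-0.0289,0,0,0,-1.5],[1,0.0127,-0.0289,0,0,0,-1.4],[1,0,0,-0.01,0,0,0],[1,0,0,0,0,0,0]]}}

```text
time_s: 7.08
ee_pos: [563.8, -96.3, 253.2]
ee_rot: [-179.9, 0.3, 5.4]
force: [-1.3, -0.5, -1.9]
gripper_width: 91.4
gripper_force: 0.0
```

Emit:
{"fn": "apply_moves", "kwargs": {"increments": [[1,0,0,-0.025,0,0,0],[1,0,0,-0.025,0,0,0],[1,0,0,-0.009,0,0,0],[0,0,0,0,0,0,0],[-0.3,0,0,0,0,0,0]]}}

```text
time_s: 7.5
ee_pos: [564.4, -95.0, 197.1]
ee_rot: [-180.0, 0.0, 5.5]
force: [0.5, 0.1, 0.9]
gripper_width: 80.9
gripper_force: 0.0
```

Emit:
{"fn": "apply_moves", "kwargs": {"increments": [[-1,0,0,0,0,0,0],[-1,0,0,0,0,0,0],[-1,0,0,0,0,0,0],[-1,0,0,0,0,0,0],[-1,0,0,0,0,0,0]], "newtons": 30}}

```text
time_s: 7.92
ee_pos: [565.0, -94.6, 198.0]
ee_rot: [-179.9, -0.1, 5.4]
force: [-0.6, 5.1, 4.9]
gripper_width: 47.5
gripper_force: 2.9
```

Emit:
{"fn": "apply_moves", "kwargs": {"increments": [[-1,0,0,0,0,0,0],[-1,0,0,0,0,0,0],[-1,0,0,0,0,0,0]]}}

```text
time_s: 8.17
ee_pos: [565.1, -95.6, 197.9]
ee_rot: [-180.0, -0.1, 5.4]
force: [-0.2, 2.3, 5.4]
gripper_width: 33.8
gripper_force: 30.0
```

Emit:
{"fn": "apply_moves", "kwargs": {"increments": [[-1,-0.0086,-0.0012,0,0,0,5],[-1,-0.0085,-0.002,0,0,0,5],[-1,-0.0083,-0.0027,0,0,0,5]]}}

```text
time_s: 8.42
ee_pos: [539.3, -100.7, 198.0]
ee_rot: [-179.9, -0.2, 20.6]
force: [-0.1, 6.0, 7.3]
gripper_width: 33.5
gripper_force: 30.0
```

Emit:
{"fn": "apply_moves", "kwargs": {"increments": [[-1,-0.008,-0.0034,0,0,0,5],[-1,-0.0077,-0.0041,0,0,0,5],[-1,0,0,0,0,0,0]]}}

```text
time_s: 8.67
ee_pos: [522.5, -108.2, 198.0]
ee_rot: [-179.9, -0.1, 30.7]
force: [4.8, 11.1, 3.6]
gripper_width: 33.5
gripper_force: 30.0
```

Emit:
{"fn": "apply_moves", "kwargs": {"increments": [[-1,-0.008,-0.0042,0,0,0,5],[-1,-0.0074,-0.005,0,0,0,5],[-1,-0.0066,-0.0058,0,0,0,5]]}}

```text
time_s: 8.92
ee_pos: [502.0, -123.3, 198.0]
ee_rot: [180.0, -0.2, 45.7]
force: [1.8, 5.2, 5.7]
gripper_width: 33.4
gripper_force: 30.0
```

Emit:
{"fn": "apply_moves", "kwargs": {"increments": [[-1,-0.006,-0.0065,0,0,0,5],[-1,-0.0053,-0.007,0,0,0,5],[-1,0,0,0,0,0,0]]}}

```text
time_s: 9.17
ee_pos: [489.9, -137.5, 198.0]
ee_rot: [180.0, -0.1, 55.7]
force: [2.3, 10.0, 6.3]
gripper_width: 33.6
gripper_force: 30.0
```

Emit:
{"fn": "apply_moves", "kwargs": {"increments": [[-1,-0.0046,-0.0074,0,0,0,5],[-1,-0.004,-0.0078,0,0,0,5],[-1,-0.0033,-0.0081,0,0,0,5]]}}

```text
time_s: 9.42
ee_pos: [477.9, -159.9, 198.0]
ee_rot: [-180.0, -0.2, 70.7]
force: [-0.5, 6.3, 8.4]
gripper_width: 33.5
gripper_force: 30.0
```

Emit:
{"fn": "apply_moves", "kwargs": {"increments": [[-1,-0.0026,-0.0083,0,0,0,5],[-1,-0.0018,-0.0085,0,0,0,5],[-1,0,0,0,0,0,0],[-1,0,0,0,0,0,0]]}}

```text
time_s: 9.75
ee_pos: [473.3, -176.3, 198.0]
ee_rot: [-179.9, -0.2, 80.5]
force: [-2.9, 8.5, 9.1]
gripper_width: 33.4
gripper_force: 30.0
```

```bash
python3 - <<'E'
from h import *
grab('scene','s6.png');s=status.state();print(s['ee_pos'],s['ee_rot'],s['force'],s['torque'],s['qpos'])
i=cv2.imread('pics/s6.png')[150:320,170:350];cv2.imwrite('pics/s6c.png',cv2.resize(i,None,fx=3.4,fy=3.4,interpolation=cv2.INTER_CUBIC))
E
```

```text
[ 473.21338505 -176.45577448  197.97835464] [-1.79942250e+02 -1.77725830e-01  8.04640843e+01] [-2.91041222  8.29166378 10.44405873] [1.34102732 0.37138157 0.44479728] [-21.85742648  13.3583968  101.23347744   0.17726565  65.50257565
 -12.39523697]
```

View pics/s6c.png

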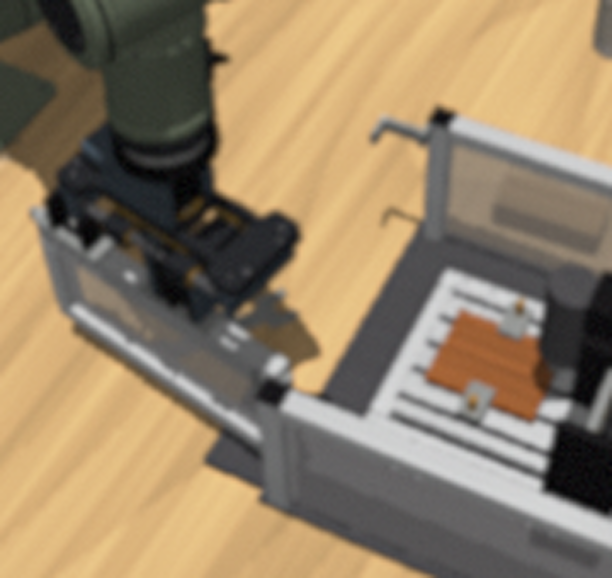

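The picture shows the gate swung wide open from the hinge cap at (270,390), with the gripper still holding the safety tabs. I'll add a few more degrees.

Emit:
{"fn": "apply_moves", "kwargs": {"increments": [[-1,-0.0006,-0.0045,0,0,0,2.5],[-1,-0.0003,-0.003,0,0,0,1],[-1,0,0,0,0,0,0],[-1,0,0,0,0,0,0],[-1,0,0,0,0,0,0]]}}

```text
time_s: 10.22
ee_pos: [472.2, -183.1, 198.0]
ee_rot: [-179.9, -0.2, 84.0]
force: [-1.5, 10.2, 9.5]
gripper_width: 33.7
gripper_force: 30.0
```

```bash
python3 - <<'E'
from h import *
print(env.job_done())
E
```

```text
the job is handed in; nothing more can be done
None
```

The gate is wide open at about 1.42 rad (stop at 1.45), with the gripper still holding it by the safety catch. The catches were worked in the order asked, nothing else on the bench was touched as far as I could see, and the job was handed in at about 10 s; the hand-in gave no verdict.

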